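# Put the rinsed cups and brushes away to dry

## Task

The paint things have been rinsed: put them away to dry. Hang every cup mouth-first on its own peg of the sloping rack, pushed on until the peg's end meets the bottom of the cup, and lay each brush flat in a wide compartment of its own in the tool tray and the palette knife flat in the narrow one, bristles and blade towards the end with the drain slots. Leave the bottles, jar, tape, sponge and palette where they are.

Things in the scene. Friction and masses are not known exactly. Their poses are not given: they have to be found in the camera images.
- peg0: white peg 0 of the drying rack (0 rightmost, 3 leftmost, 95 apart): fixed rod 16 thick, round end, square to the rack's sloping board, rising 57 degrees above level towards the robot's side. Origin at its foot on the board (72 above the table); z along the peg to its end, at z 86; y level along the row, to the left. Board 150 up the slope by 372, edges 31 and 113 above the table
- peg1: white peg 1 of the drying rack (0 rightmost, 3 leftmost, 95 apart): fixed rod 16 thick, round end, square to the rack's sloping board, rising 57 degrees above level towards the robot's side. Origin at its foot on the board (72 above the table); z along the peg to its end, at z 86; y level along the row, to the left. Board 150 up the slope by 372, edges 31 and 113 above the table
- peg2: white peg 2 of the drying rack (0 rightmost, 3 leftmost, 95 apart): fixed rod 16 thick, round end, square to the rack's sloping board, rising 57 degrees above level towards the robot's side. Origin at its foot on the board (72 above the table); z along the peg to its end, at z 86; y level along the row, to the left. Board 150 up the slope by 372, edges 31 and 113 above the table
- peg3: white peg 3 of the drying rack (0 rightmost, 3 leftmost, 95 apart): fixed rod 16 thick, round end, square to the rack's sloping board, rising 57 degrees above level towards the robot's side. Origin at its foot on the board (72 above the table); z along the peg to its end, at z 86; y level along the row, to the left. Board 150 up the slope by 372, edges 31 and 113 above the table
- cup0: metal cup upside down on the black mat (4 thick), 56 outside diameter, 80 tall, wall 3, closed end 4 thick (76 deep inside), 90 g. Origin at the centre of its mouth (down, on the mat); z points from the mouth to the closed end (up at the start). May be absent
- cup1: metal cup upside down on the black mat (4 thick), 56 outside diameter, 80 tall, wall 3, closed end 4 thick (76 deep inside), 90 g. Origin at the centre of its mouth (down, on the mat); z points from the mouth to the closed end (up at the start). May be absent
- cup2: metal cup upside down on the black mat (4 thick), 56 outside diameter, 80 tall, wall 3, closed end 4 thick (76 deep inside), 90 g. Origin at the centre of its mouth (down, on the mat); z points from the mouth to the closed end (up at the start). May be absent
- cup3: metal cup upside down on the black mat (4 thick), 56 outside diameter, 80 tall, wall 3, closed end 4 thick (76 deep inside), 90 g. Origin at the centre of its mouth (down, on the mat); z points from the mouth to the closed end (up at the start). May be absent
- brush0: flat paint brush lying flat, 150 long, 14 thick: wooden handle 18 wide (x from -75 to +15), then steel ferrule and dark bristles 40 wide (x from 15 to 75); 60 g. Origin midway along, on its underside; x points along it to the bristles, z up. It balances about 5 from the origin towards the handle: a good grip is across the handle at x -15. May be absent
- brush1: flat paint brush lying flat, 150 long, 14 thick: wooden handle 18 wide (x from -75 to +15), then steel ferrule and dark bristles 40 wide (x from 15 to 75); 60 g. Origin midway along, on its underside; x points along it to the bristles, z up. It balances about 5 from the origin towards the handle: a good grip is across the handle at x -15. May be absent
- knife: palette knife lying flat, 150 long: dark wooden handle 18 wide and 14 thick (x from -75 to +15), then a thin round-ended steel blade 24 wide; 60 g. Origin midway along, on its underside; x points along it to the blade's end, z up. A good grip is across the handle at x -15
- brush0_tip (a point): the front end (bristles or blade), 75 from the origin along x, 7 above the underside
- brush1_tip (a point): the front end (bristles or blade), 75 from the origin along x, 7 above the underside
- knife_tip (a point): the front end (bristles or blade), 75 from the origin along x, 7 above the underside
- tray: plywood tool tray 178 (x) by 158 (y), fixed; floor 4 thick, walls 4 thick, tops 22 above the table. Three compartments along x, 170 long inside: wide (52) with middle lines at y -49 and y +7, narrow (38) at y +56. The walls along x are cut away to the floor from x -44 to +34 to leave room for fingers. Origin: centre of underside; x points to the drain end (dark slots in the floor); z up
- bottle_left: paint bottle with a nozzle, 64 across, 198 tall, left of the mat; not to be disturbed. Origin at the centre of its underside
- bottle_back: paint bottle with a nozzle, 64 across, 198 tall, behind the tray; not to be disturbed. Origin at the centre of its underside
- tape_roll: roll of tape lying flat, 84 across, 30 high, between the rack and the tray; not to be disturbed. Origin at the centre of its underside
- sponge: yellow sponge 75 x 100 x 35 on the right; not to be disturbed. Origin at the centre of its underside
- palette: black palette disc with dabs of dried paint, 124 across, 11 high, on the right; not to be disturbed. Origin at the centre of its underside
- jar: closed glass jar, 72 across, 100 tall, at the back; not to be disturbed. Origin at the centre of its underside
Things that resemble listed ones, but are neither listed nor needed, are in the scene too. Leave any blue or pink look-alike of the brush0 alone.

How it is judged:
At the end, for the whole second after the job is handed in: each cup at rest, pushed home on a peg (mouth's centre -5 to 20 mm from the peg's foot along it, 30 mm sideways, axes within 0.5 rad); each brush in a wide, the knife in the narrow compartment, at rest on the floor, flat to 0.12 rad, 10 mm across, 15 mm lengthways, head to the drain end (linear speed of each of cup0, cup1, cup2, cup3, brush0, brush1, knife below 0.02 m/s and ((x of cup0 in the frame of peg0 between -0.03 and 0.03 m and y of cup0 in the frame of peg0 between -0.03 and 0.03 m and z of cup0 in the frame of peg0 between -0.005 and 0.02 m and angle between the z axis of cup0 and the z axis of peg0, either way round below 0.5 rad) or (x of cup0 in the frame of peg1 between -0.03 and 0.03 m and y of cup0 in the frame of peg1 between -0.03 and 0.03 m and z of cup0 in the frame of peg1 between -0.005 and 0.02 m and angle between the z axis of cup0 and the z axis of peg1, either way round below 0.5 rad) or (x of cup0 in the frame of peg2 between -0.03 and 0.03 m and y of cup0 in the frame of peg2 between -0.03 and 0.03 m and z of cup0 in the frame of peg2 between -0.005 and 0.02 m and angle between the z axis of cup0 and the z axis of peg2, either way round below 0.5 rad) or (x of cup0 in the frame of peg3 between -0.03 and 0.03 m and y of cup0 in the frame of peg3 between -0.03 and 0.03 m and z of cup0 in the frame of peg3 between -0.005 and 0.02 m and angle between the z axis of cup0 and the z axis of peg3, either way round below 0.5 rad)) and ((x of cup1 in the frame of peg0 between -0.03 and 0.03 m and y of cup1 in the frame of peg0 between -0.03 and 0.03 m and z of cup1 in the frame of peg0 between -0.005 and 0.02 m and angle between the z axis of cup1 and the z axis of peg0, either way round below 0.5 rad) or (x of cup1 in the frame of peg1 between -0.03 and 0.03 m and y of cup1 in the frame of peg1 between -0.03 and 0.03 m and z of cup1 in the frame of peg1 between -0.005 and 0.02 m and angle between the z axis of cup1 and the z axis of peg1, either way round below 0.5 rad) or (x of cup1 in the frame of peg2 between -0.03 and 0.03 m and y of cup1 in the frame of peg2 between -0.03 and 0.03 m and z of cup1 in the frame of peg2 between -0.005 and 0.02 m and angle between the z axis of cup1 and the z axis of peg2, either way round below 0.5 rad) or (x of cup1 in the frame of peg3 between -0.03 and 0.03 m and y of cup1 in the frame of peg3 between -0.03 and 0.03 m and z of cup1 in the frame of peg3 between -0.005 and 0.02 m and angle between the z axis of cup1 and the z axis of peg3, either way round below 0.5 rad)) and ((x of cup2 in the frame of peg0 between -0.03 and 0.03 m and y of cup2 in the frame of peg0 between -0.03 and 0.03 m and z of cup2 in the frame of peg0 between -0.005 and 0.02 m and angle between the z axis of cup2 and the z axis of peg0, either way round below 0.5 rad) or (x of cup2 in the frame of peg1 between -0.03 and 0.03 m and y of cup2 in the frame of peg1 between -0.03 and 0.03 m and z of cup2 in the frame of peg1 between -0.005 and 0.02 m and angle between the z axis of cup2 and the z axis of peg1, either way round below 0.5 rad) or (x of cup2 in the frame of peg2 between -0.03 and 0.03 m and y of cup2 in the frame of peg2 between -0.03 and 0.03 m and z of cup2 in the frame of peg2 between -0.005 and 0.02 m and angle between the z axis of cup2 and the z axis of peg2, either way round below 0.5 rad) or (x of cup2 in the frame of peg3 between -0.03 and 0.03 m and y of cup2 in the frame of peg3 between -0.03 and 0.03 m and z of cup2 in the frame of peg3 between -0.005 and 0.02 m and angle between the z axis of cup2 and the z axis of peg3, either way round below 0.5 rad)) and ((x of cup3 in the frame of peg0 between -0.03 and 0.03 m and y of cup3 in the frame of peg0 between -0.03 and 0.03 m and z of cup3 in the frame of peg0 between -0.005 and 0.02 m and angle between the z axis of cup3 and the z axis of peg0, either way round below 0.5 rad) or (x of cup3 in the frame of peg1 between -0.03 and 0.03 m and y of cup3 in the frame of peg1 between -0.03 and 0.03 m and z of cup3 in the frame of peg1 between -0.005 and 0.02 m and angle between the z axis of cup3 and the z axis of peg1, either way round below 0.5 rad) or (x of cup3 in the frame of peg2 between -0.03 and 0.03 m and y of cup3 in the frame of peg2 between -0.03 and 0.03 m and z of cup3 in the frame of peg2 between -0.005 and 0.02 m and angle between the z axis of cup3 and the z axis of peg2, either way round below 0.5 rad) or (x of cup3 in the frame of peg3 between -0.03 and 0.03 m and y of cup3 in the frame of peg3 between -0.03 and 0.03 m and z of cup3 in the frame of peg3 between -0.005 and 0.02 m and angle between the z axis of cup3 and the z axis of peg3, either way round below 0.5 rad)) and angle between the z axis of each of brush0, brush1, knife and the z axis of tray, either way round below 0.12 rad and ((y of brush0 in the frame of tray between -0.059 and -0.039 m and y of brush0_tip in the frame of tray between -0.061 and -0.037 m and z of brush0_tip in the frame of tray between 0.007 and 0.015 m and x of brush0 in the frame of tray between -0.015 and 0.015 m and x of brush0_tip in the frame of tray between 0.055 and 0.09 m) or (y of brush0 in the frame of tray between -0.003 and 0.017 m and y of brush0_tip in the frame of tray between -0.005 and 0.019 m and z of brush0_tip in the frame of tray between 0.007 and 0.015 m and x of brush0 in the frame of tray between -0.015 and 0.015 m and x of brush0_tip in the frame of tray between 0.055 and 0.09 m)) and ((y of brush1 in the frame of tray between -0.059 and -0.039 m and y of brush1_tip in the frame of tray between -0.061 and -0.037 m and z of brush1_tip in the frame of tray between 0.007 and 0.015 m and x of brush1 in the frame of tray between -0.015 and 0.015 m and x of brush1_tip in the frame of tray between 0.055 and 0.09 m) or (y of brush1 in the frame of tray between -0.003 and 0.017 m and y of brush1_tip in the frame of tray between -0.005 and 0.019 m and z of brush1_tip in the frame of tray between 0.007 and 0.015 m and x of brush1 in the frame of tray between -0.015 and 0.015 m and x of brush1_tip in the frame of tray between 0.055 and 0.09 m)) and (y of knife in the frame of tray between 0.046 and 0.066 m and y of knife_tip in the frame of tray between 0.044 and 0.068 m and z of knife_tip in the frame of tray between 0.007 and 0.015 m and x of knife in the frame of tray between -0.015 and 0.015 m and x of knife_tip in the frame of tray between 0.055 and 0.09 m)); the robot touches nothing.
It fails at once if a bottle, the jar, the tape, the sponge or the palette is pushed more than 30 mm from its place (distance of any of bottle_left, bottle_back, tape_roll, sponge, palette, jar from where it was at the start of the episode above 0.03 m).
Of cup0, cup1, cup2, cup3 only 3 to 4 are there at a start; the rules pass over those that are not, and their reading is None.
Of brush0, brush1 only 1 to 2 are there at a start; the rules pass over those that are not, and their reading is None.
At some moment in a run one of brush0, brush1, knife may be knocked a few centimetres aside while the robot is not near it.
It also fails if it takes over 210 s, if anything falls off the work surface, if the arm or the gripper's body presses on something with over 40 N, if the wrist force passes 120 N, or if a joint passes its speed limit or range.

## Robot

A 7-joint arm with a two-finger parallel gripper is mounted at the origin on the work surface. World frame = base frame: x ahead of the robot, y to its left, z up, the work surface at z = 0. Lengths are in m, angles in rad, forces in N, time in s.
With the tool pointing down it reaches from about 0.4 to 0.925 m from the base axis. Payload 5.6 kg.
Tool frame: the origin (TCP) lies on the centre line of the jaws, within the pads' length; the fingertips stand 11 mm ahead of it and the grasp point (between the pads) lies 8 mm behind it; z points along the fingers, y is the line along which they close (so a half turn about z gives the same grasp; the last joint's range is limited). The gripper opens to 85 mm and grips with 20 to 120 N. Pads are 22 mm wide; open, the fingers measure 114 mm over their backs; the gripper's body (76 mm by 85 mm) begins 54 mm behind the grasp point. The pads swing forward as they close: fully open they stand 13 mm farther back than shut.
Start: joints at [1.254, 0.468, -0.012, 1.603, 0.006, 1.071, -0.056], TCP at [0.176, -0.626, 0.242] pointing down, gripper open.
Joint ranges: [-2.53, 2.53], [-0.31, 2.02], [-1.57, 1.55], [0.28, 2.44], [-1.29, 4.43], [0.15, 1.84], [-2.92, 2.92]. Speed limits (rad/s): [2.57, 2.57, 3.14, 3.14, 3.14, 3.14, 3.14].

## Interface

Orientations are given as a unit quaternion [w, x, y, z].
In Python, from station import env gives the robot as it stands.
- The arm moves only by the tool inch_along, called after "Emit:" by a JSON object that holds its "op" and its "data", one argument or row to a line. Schema: {"type":"object","properties":{"ticks":{"type":"array","items":{"type":"object","properties":{"xyz":{"type":"array","items":{"type":"number"},"minItems":3,"maxItems":3},"spin":{"type":"number"}},"additionalProperties":false},"minItems":1,"maxItems":8},"aperture":{"type":"number"},"only":{"type":"string"},"quiet":{"type":"boolean"},"lines":{"type":"string"}},"required":["ticks"],"additionalProperties":false}. ticks is a list of rows, 1 to 8 of them, each an object with the fields xyz (a list: dx, dy, dz in m), spin (a turn about the tool's z in rad); a field left out counts as zero; each row is the pose to reach, as a shift and turn from the pose commanded when the call began, along the tool's axes at that moment; what a row does not reach only later rows make up. A row lasts 1/10 s, in which the tool goes at most 0.05 m and 0.15 rad, less where a joint would pass 70% of its speed; a pose out of reach is approached as far as the arm can. aperture is the opening from 0.0 (shut) to 1.0 (fully open), set as the call begins (left out keeps the last). The fingers move at their own pace and stop on an object; the grip force is fixed at half the most. Time passes only in rows, so rows that do not move let the fingers close. The tool returns the time, the measured TCP pose, the force, the opening and the grip force at its end. only (a regular expression) keeps the lines of the reply that match it, lines (a string "A,B") keeps lines A to B, and quiet returns only ok. Input that does not fit is refused with a message, and nothing moves.
- env.observe(): the state, without advancing time (a new reading comes with each control period).
- env.get_image(name): name is "side" or "top" or "wrist"; returns a dict with "image" (400x640x3 uint8, blue, green, red), "vfov" (degrees; the focal length in pixels is half the picture's height over the tangent of half this angle, whatever the lens; pixels are square), "cx", "cy" (the principal point, pixels), "R" (3x3) and "t" (3): a world point X has camera coordinates R X + t. Camera axes: x right, y down, z forward; pixel columns grow to the right and rows downward; lengths in m; the calibration is good to about 2 mm. The wrist camera is an equidistant fisheye: a pixel r from the principal point sees the ray r / f radians off the axis. A picture is of the moment at which its call begins. There is no depth.
- env.hand_in(): hands the job in; it is judged then, once.
The state is a dict: "t": time; "q": joint angles; "qd": joint speeds; "effort": joint torques, N m; "ee_pos": TCP position; "ee_rot": TCP orientation; "contact_force": force on the tool from outside, world axes, zero at the start; "wrist_torque": the same for the moment, N m; "width": opening from 0.0 (shut) to 1.0 (fully open); "finger_force": force on a finger pad.
Only numpy, scipy, OpenCV 4.12 (cv2) and the standard library are available. Lean on these libraries where they do the work, as an engineer would, in place of code of your own. Each camera call takes 0.05 s, during which the arm holds its last target. There are 200 camera calls.

## Working session

There is one attempt and no reset: what is moved stays moved. The work goes in short steps, Python scripts to look and compute and a tool call to move; the robot and the scene stay as the last step left them, time stands still between calls to the robot, and variables do not carry over. Pictures are saved under pics/ and viewed, at most 14 in all, crops included, and the job is handed in when it is done.

```bash
ls; mkdir -p pics; cat > h.py <<'E'
import numpy as np, cv2, json, pickle
from station import env
def snap(name,fn=None):
    d=env.get_image(name)
    if fn:
        cv2.imwrite('pics/'+fn+'.png',d['image']); pickle.dump(d,open('pics/'+fn+'.pkl','wb'))
    return d
def load(fn): return pickle.load(open('pics/'+fn+'.pkl','rb'))
def ray(d,u,v,fish=False):
    f=200/np.tan(np.radians(d['vfov'])/2); x=np.array([u-d['cx'],v-d['cy']])
    if fish:
        r=np.linalg.norm(x)+1e-9; th=r/f; c=np.array([*(x/r*np.sin(th)),np.cos(th)])
    else: c=np.array([x[0]/f,x[1]/f,1])
    R=np.array(d['R']); o=-R.T@np.array(d['t']); w=R.T@c
    return o,w/np.linalg.norm(w)
def atz(d,u,v,z,fish=False):
    o,w=ray(d,u,v,fish); return o+w*(z-o[2])/w[2]
def tri(*rays):
    A=np.zeros((3,3));b=np.zeros(3)
    for o,w in rays:
        P=np.eye(3)-np.outer(w,w);A+=P;b+=P@o
    X=np.linalg.solve(A,b); return X,[float(np.linalg.norm((np.eye(3)-np.outer(w,w))@(X-o))) for o,w in rays]
def proj(d,X,fish=False):
    f=200/np.tan(np.radians(d['vfov'])/2); c=np.array(d['R'])@X+d['t']
    if fish:
        n=np.hypot(c[0],c[1]); th=np.arctan2(n,c[2]); return c[:2]/n*th*f+[d['cx'],d['cy']]
    return f*c[:2]/c[2]+[d['cx'],d['cy']]
E
python3 - <<'E'
from h import *
for n in ('top','side'):
    d=snap(n,n+'0'); print(n,d['vfov'],d['cx'],d['cy'],-np.array(d['R']).T@d['t'],np.round(d['R'],2).tolist())
    cv2.imwrite(f'pics/{n}0b.png',cv2.resize(d['image'],(800,500),interpolation=cv2.INTER_CUBIC))
print(env.observe())
E
```

```text
pics
top 50.0972085263344 320.0513617531786 198.5444389672379 [ 0.18149969 -0.01215893  1.45071551] [[-0.07, -1.0, 0.01], [-0.98, 0.06, -0.21], [0.2, -0.02, -0.98]]
side 43.60466038179966 316.5938212769955 196.55062867168803 [ 0.13976172 -1.05381932  1.2692896 ] [[0.94, -0.33, -0.0], [-0.25, -0.7, -0.67], [0.22, 0.63, -0.74]]
{'t': 0.1, 'q': array([ 1.25400702,  0.46831144, -0.01160935,  1.60354792,  0.00599575,
        1.07135937, -0.05632426]), 'qd': array([-1.65241156e-03, -2.46809789e-03, -6.38457285e-04, -1.03519740e-03,
       -5.39006170e-04, -2.42796079e-05, -2.37960413e-04]), 'effort': array([ 7.58110618e-04, -5.33521807e+01,  2.12082162e-02, -2.51965731e+01,
        1.14443101e-02,  4.34743910e-03, -3.77238644e-05]), 'ee_pos': array([ 0.17556066, -0.62534181,  0.24141227]), 'ee_rot': array([-7.79118564e-04,  9.90650025e-01,  1.36425418e-01, -1.61919197e-04]), 'contact_force': array([-0.0153838 , -0.28813921, -0.49410607]), 'wrist_torque': array([-0.001024  , -0.01881769,  0.00406216]), 'finger_force': 0.0, 'width': 0.9998003325567917}
```

View pics/top0b.png

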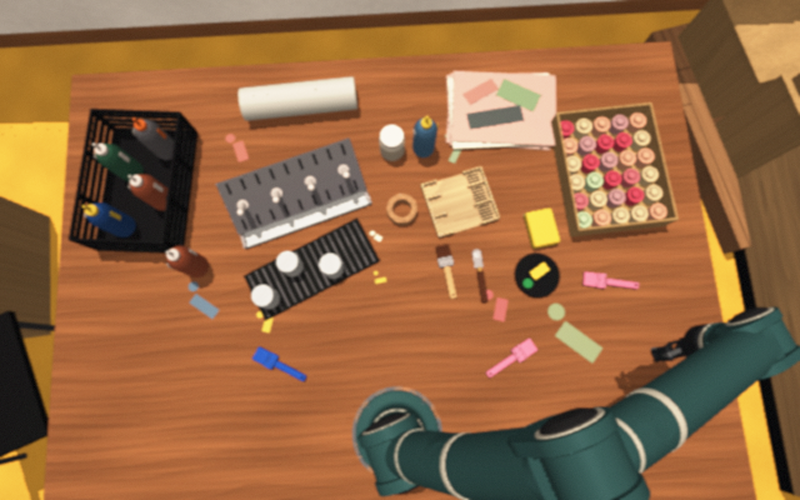

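View pics/side0b.png

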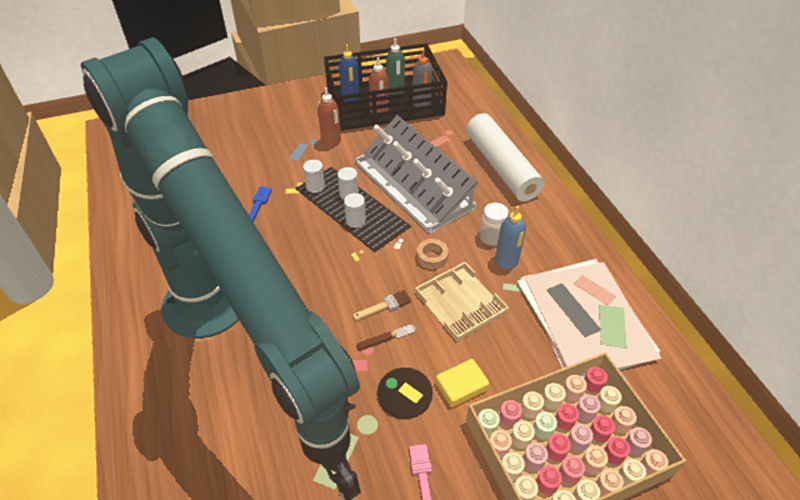

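Top view shows 3 cups (264,296), (288,263), (330,265), one real brush (448,270), the knife (480,275), the tray with its drain slots to the right (-y), and the rack at left. Next come enlarged crops for measuring.

```bash
python3 - <<'E'
from h import *
def crop(fn,x0,y0,w,h,s,out):
    im=load(fn)['image'][y0:y0+h,x0:x0+w]
    im=cv2.resize(im,None,fx=s,fy=s,interpolation=cv2.INTER_CUBIC)
    for i in range(0,w,10):
        cv2.line(im,(i*s,0),(i*s,8 if i%50 else 20),(0,255,255),1)
        if i%20==0: cv2.putText(im,str(x0+i),(i*s+2,18),0,.4,(0,255,255),1)
    for j in range(0,h,10):
        cv2.line(im,(0,j*s),(8,j*s),(0,255,255),1)
        if j%20==0: cv2.putText(im,str(y0+j),(2,j*s+12),0,.4,(0,255,255),1)
    cv2.imwrite(f'pics/{out}.png',im)
crop('top0',170,105,150,150,4,'topA'); crop('top0',300,120,120,125,4,'topB'); 
crop('side0',230,90,160,110,5,'sideA'); crop('side0',275,185,140,105,5,'sideB')
E
```

```text
(no output)
```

View pics/topA.png

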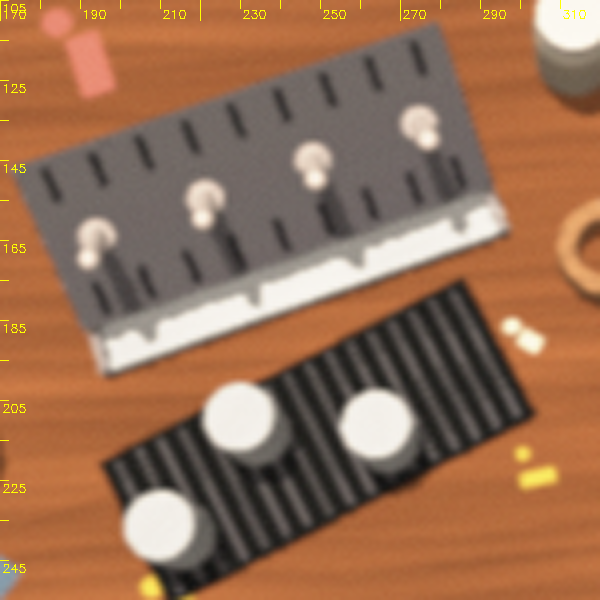

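View pics/sideA.png

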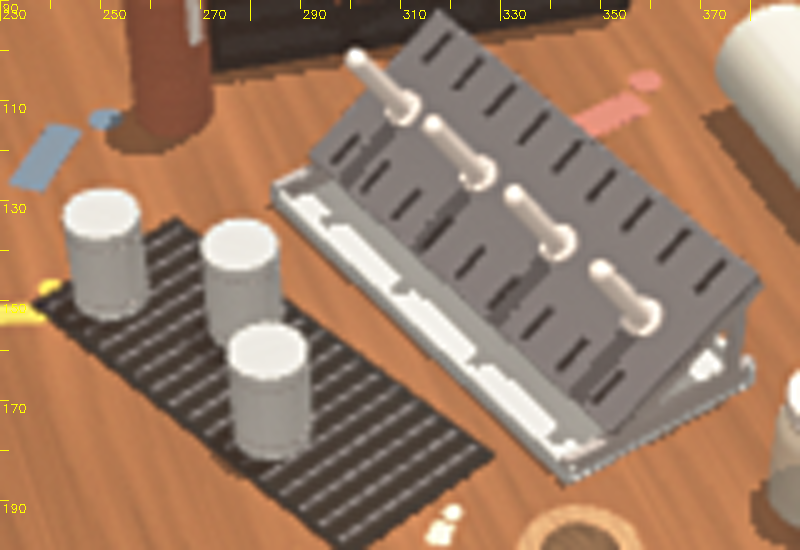

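View pics/topB.png

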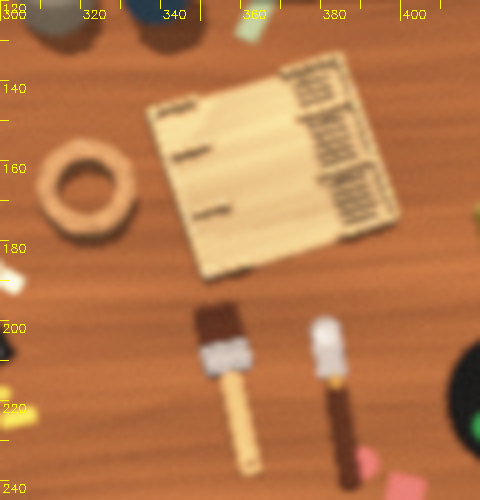

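View pics/sideB.png

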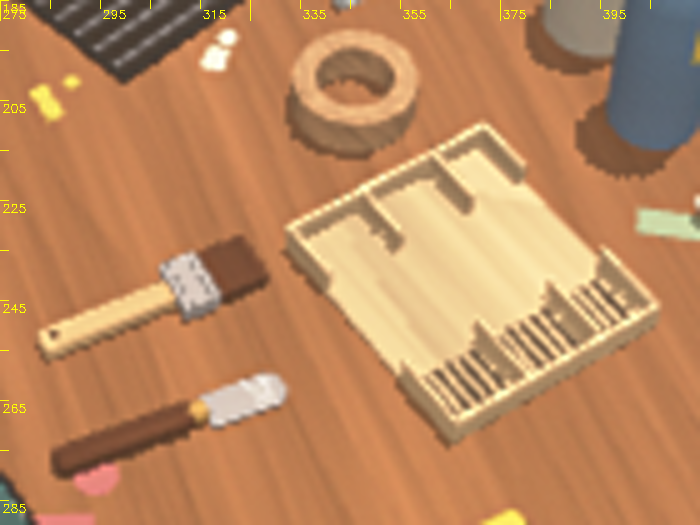

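Readings: cups' closed ends, peg tips and feet, tray corners and brush/knife ends are clear in both views (the narrow compartment is on the far side). Triangulating.

```bash
cat > m.py <<'E'
from h import *
T=load('top0');S=load('side0')
def t(a,b,ta,sa): 
    return tri(ray(T,ta[0]+a[0]/4,ta[1]+a[1]/4),ray(S,sa[0]+b[0]/5,sa[1]+b[1]/5))
A=((170,105),(230,90));B=((300,120),(275,185))
P={'cupA':((158,525),(101,213),A),'cupB':((238,416),(239,245),A),'cupC':((376,424),(267,350),A)}
for i,(a,b) in enumerate(zip([(427,139),(315,178),(202,218),(88,258)],[(601,270),(514,194),(433,125),(356,58)])): P[f'tip{i}']=(a,b,A)
for i,(a,b) in enumerate(zip([(419,123),(313,162),(206,200),(97,238)],[(640,313),(556,240),(477,170),(402,105)])): P[f'foot{i}']=(a,b,A)
for n,a,b in [('tLo',(204,279),(287,230)),('tBk',(148,108),(485,125)),('tRt',(342,54),(658,305)),('tNr',(399,216),(455,440)),('brT',(217,305),(254,258)),('brH',(252,474),(48,343)),('knT',(325,318),(284,388)),('knH',(349,488),(60,461))]: P[n]=(a,b,B)
X={}
for n,(a,b,c) in P.items():
    x,e=t(a,b,*c); X[n]=x; print(n,np.round(x*1000).astype(int),round(e[0]*1000,1))
pt=np.array([X[f'tip{i}'] for i in range(4)])
print(np.linalg.norm(np.diff(pt,axis=0),axis=1), np.degrees(np.arctan2(*(pt[3]-pt[0])[[1,0]])))
c=sum(X[k] for k in('tLo','tBk','tRt','tNr'))/4; print('tray',c, np.linalg.norm(X['tNr']-X['tLo']),np.linalg.norm(X['tLo']-X['tBk']))
for a,b in (('tNr','tLo'),('tRt','tBk'),('brT','brH'),('knT','knH')):
    d=X[a]-X[b]; print(a,b,np.linalg.norm(d),np.degrees(np.arctan2(d[1],d[0])))
E
python3 m.py
```

```text
cupA [367 323  85] 0.0
cupB [451 257  85] 0.3
cupC [438 146  86] 0.4
tip0 [658  89 141] 0.2
tip1 [630 180 143] 0.1
tip2 [602 271 142] 0.1
tip3 [575 361 143] 0.3
foot0 [694 100  81] 0.2
foot1 [666 190  81] 0.9
foot2 [638 280  82] 1.3
foot3 [611 371  82] 1.2
tLo [ 506 -148   19] 1.5
tBk [ 660 -111   21] 0.3
tRt [ 698 -284   27] 0.9
tNr [ 550 -322    9] 1.4
brT [ 482 -157   13] 0.2
brH [ 338 -175   11] 2.6
knT [ 467 -250    4] 0.4
knH [ 321 -256    7] 2.2
[0.09487639 0.09488735 0.09436912] 106.94602501435595
tray [ 0.60381257 -0.21624302  0.01893573] 0.18052683293994443 0.1585217638097965
tNr tLo 0.18052683293994443 -75.79204282750904
tRt tBk 0.17771765526739502 -77.74271004030747
brT brH 0.14511257709489198 7.061295857550853
knT knH 0.14614844186572143 2.3320258742391595
```

```bash
cat > go.py <<'E'
# usage: go.py x y z psi(deg, heading of tool x) -> shift in tool axes
import sys
from h import *
from scipy.spatial.transform import Rotation as Ro
o=env.observe(); q=o['ee_rot']; R=Ro.from_quat([q[1],q[2],q[3],q[0]]).as_matrix(); p=o['ee_pos']
psi=np.degrees(np.arctan2(R[1,0],R[0,0]))
print('t %.1f pos'%o['t'],np.round(p,4),'psi %.1f'%psi,'tilt %.3f'%np.arccos(-R[2,2]),'w %.2f q7 %.2f'%(o['width'],o['q'][6]),'F',np.round(o['contact_force'],1))
if len(sys.argv)>3:
    g=np.array([float(a) for a in sys.argv[1:4]]); s=R.T@(g-p)
    tu=np.radians(psi-float(sys.argv[4])) if len(sys.argv)>4 else 0
    print('shift',np.round(s,4),'turn %.3f'%tu,'(alt %.3f)'%(tu-np.sign(tu)*2*np.pi))
E
python3 go.py 0.395 -0.168 0.20 187
```

```text
t 0.1 pos [ 0.1756 -0.6253  0.2414] psi 15.7 tilt 0.002 w 1.00 q7 -0.06 F [-0.  -0.3 -0.5]
shift [ 0.3349 -0.3809  0.042 ] turn -2.990 (alt 3.293)
```

Emit:
{"op": "inch_along", "data": {
  "ticks": [
    {"xyz": [0.03, -0.035, 0], "spin": -0.15},
    {"xyz": [0.06, -0.07, 0], "spin": -0.3},
    {"xyz": [0.1, -0.105, 0], "spin": -0.45},
    {"xyz": [0.13, -0.14, 0], "spin": -0.6},
    {"xyz": [0.16, -0.18, 0], "spin": -0.75},
    {"xyz": [0.2, -0.22, 0], "spin": -0.9},
    {"xyz": [0.23, -0.26, 0], "spin": -1.05},
    {"xyz": [0.26, -0.3, 0], "spin": -1.2}
  ],
  "aperture": 0.5
}}

```text
t: 0.9
ee_pos: [0.3429, -0.2707, 0.2422]
ee_rot: [0.0, 0.739, 0.674, -0.0]
contact_force: [0.5, 0.0, -0.5]
width: 0.503
finger_force: 0.0
```

```bash
python3 go.py 0.395 -0.168 0.20 187
```

```text
t 0.9 pos [ 0.3429 -0.2707  0.2422] psi 84.8 tilt 0.000 w 0.50 q7 0.44 F [ 0.5  0.  -0.5]
shift [0.1071 0.0425 0.0422] turn -1.784 (alt 4.499)
```

Emit:
{"op": "inch_along", "data": {
  "ticks": [
    {"xyz": [0.03, 0.01, 0.02], "spin": -0.15},
    {"xyz": [0.06, 0.02, 0.03], "spin": -0.3},
    {"xyz": [0.09, 0.03, 0.04], "spin": -0.45},
    {"xyz": [0.107, 0.042, 0.042], "spin": -0.6},
    {"xyz": [0.107, 0.042, 0.042], "spin": -0.75},
    {"xyz": [0.107, 0.042, 0.042], "spin": -0.9},
    {"xyz": [0.107, 0.042, 0.042], "spin": -1.05},
    {"xyz": [0.107, 0.042, 0.042], "spin": -1.2}
  ]
}}

```text
t: 1.7
ee_pos: [0.3945, -0.1702, 0.2]
ee_rot: [-0.0, 0.229, 0.973, 0.0]
contact_force: [-1.1, 0.0, 0.5]
width: 0.498
finger_force: 0.0
```

Emit:
{"op": "inch_along", "data": {
  "ticks": [
    {"spin": -0.15},
    {"spin": -0.3},
    {"spin": -0.45},
    {"spin": -0.57},
    {"spin": -0.57},
    {"spin": -0.57}
  ]
}}

```text
t: 2.3
ee_pos: [0.3945, -0.1704, 0.2001]
ee_rot: [-0.0, -0.049, 0.999, 0.0]
contact_force: [-0.8, -0.1, -0.3]
width: 0.502
finger_force: 0.0
```

```bash
python3 go.py 0.395 -0.168 0.20 187; python3 - <<'E'
from h import *
d=snap('wrist','w1'); print(d['vfov'],d['cx'],d['cy'],-np.array(d['R']).T@d['t'])
E
```

```text
t 2.3 pos [ 0.3945 -0.1704  0.2001] psi -174.3 tilt 0.000 w 0.50 q7 1.79 F [-0.8 -0.1 -0.3]
shift [-0.0007  0.0023  0.0001] turn -6.306 (alt -0.023)
65.70646984690485 316.1585601326295 198.72177612187025 [ 0.31224021 -0.17871582  0.3311957 ]
```

View pics/w1.png

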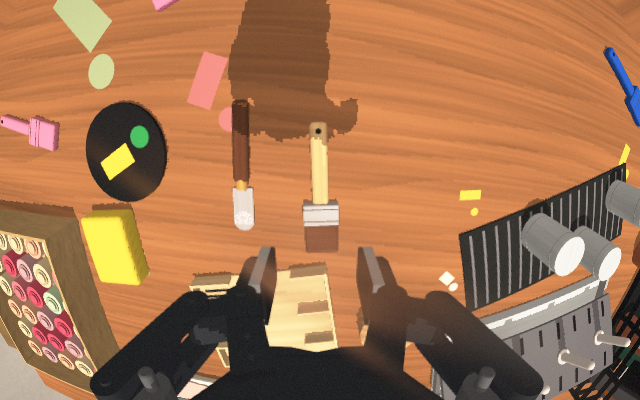

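Wrist view: brush from (318,123) to (321,251), knife from (240,102) to (244,229); both are undisturbed.

```bash
python3 - <<'E'
from h import *
d=load('w1')
for n,a,b,z in(('br',(318,124),(321,250),.012),('kn',(240,102),(244,229),.009)):
    p,q=atz(d,*a,z,True),atz(d,*b,z,True); v=q-p; m=(p+q)/2; v/=np.linalg.norm(v)
    print(n,p,q,np.linalg.norm(q-p),np.degrees(np.arctan2(v[1],v[0])),'grip',m-.015*v)
E
python3 go.py 0.395 -0.168 0.014 187
```

```text
br [ 0.33928745 -0.17401743  0.012     ] [ 0.48208174 -0.1560611   0.012     ] 0.14391886042372326 7.167300435308008 grip [ 0.39580181 -0.16691077  0.012     ]
kn [ 0.32271888 -0.25741729  0.009     ] [ 0.46615132 -0.24754696  0.009     ] 0.14377164599441053 3.936611025804099 grip [ 0.37947049 -0.25351192  0.009     ]
t 2.4 pos [ 0.3946 -0.1704  0.2001] psi -174.3 tilt 0.000 w 0.50 q7 1.79 F [-0.   0.5  0.1]
shift [-0.0007  0.0023  0.1861] turn -6.306 (alt -0.023)
```

Emit:
{"op": "inch_along", "data": {
  "ticks": [
    {"xyz": [-0.001, 0.003, 0.05], "spin": -0.024},
    {"xyz": [-0.001, 0.003, 0.1], "spin": -0.024},
    {"xyz": [-0.001, 0.003, 0.14], "spin": -0.024},
    {"xyz": [-0.001, 0.003, 0.17], "spin": -0.024},
    {"xyz": [-0.001, 0.003, 0.186], "spin": -0.024},
    {"xyz": [-0.001, 0.003, 0.186], "spin": -0.024}
  ]
}}

```text
t: 2.95
ee_pos: [0.3941, -0.1664, 0.0124]
ee_rot: [-0.002, -0.063, 0.998, 0.001]
contact_force: [-0.1, 0.4, 0.4]
width: 0.5
finger_force: 0.0
```

Emit:
{"op": "inch_along", "data": {
  "ticks": [
    {},
    {},
    {},
    {},
    {}
  ],
  "aperture": 0
}}

```text
t: 3.45
ee_pos: [0.3962, -0.1677, 0.0154]
ee_rot: [0.001, -0.063, 0.998, -0.001]
contact_force: [-0.1, 0.3, 8.0]
width: 0.193
finger_force: 59.6
```

Emit:
{"op": "inch_along", "data": {
  "ticks": [
    {"xyz": [0, 0, -0.05]},
    {"xyz": [0, 0, -0.1]},
    {"xyz": [0, 0, -0.1]}
  ]
}}

```text
t: 3.75
ee_pos: [0.3989, -0.1687, 0.1194]
ee_rot: [0.004, -0.063, 0.998, -0.003]
contact_force: [0.8, -0.3, -1.0]
width: 0.188
finger_force: 59.0
```

```bash
python3 go.py 0.540 -0.218 0.1 103.5
```

```text
t 3.8 pos [ 0.3989 -0.1687  0.1194] psi -172.8 tilt 0.011 w 0.19 q7 1.64 F [ 0.8 -0.3 -1. ]
shift [-0.1336 -0.0664  0.021 ] turn -4.823 (alt 1.460)
```

```bash
python3 - <<'E'
from h import *
T=load('top0');S=load('side0')
for d,pts,o,s in((T,[(204,279),(148,108),(342,54),(399,216)],(300,120),4),(S,[(287,230),(485,125),(658,305),(455,440)],(275,185),5)):
    for z in ((.022,.022,.022,.022),):
        X=np.array([atz(d,o[0]+u/s,o[1]+v/s,.022) for u,v in pts]); 
        a=X[3]-X[0];b=X[2]-X[1];c=X[1]-X[0];e=X[2]-X[3]
        print(X.mean(0)[:2],[(round(np.linalg.norm(v)*1e3),round(np.degrees(np.arctan2(v[1],v[0])),1)) for v in(a,b,c,e)])
E
```

```text
[ 0.60298071 -0.21568511] [(178, np.float64(-75.5)), (179, np.float64(-77.5)), (160, np.float64(13.1)), (154, np.float64(13.0))]
[ 0.60315683 -0.21813187] [(184, np.float64(-78.0)), (174, np.float64(-76.1)), (157, np.float64(14.0)), (164, np.float64(17.3))]
```

Emit:
{"op": "inch_along", "data": {
  "ticks": [
    {"xyz": [-0.03, -0.02, 0], "spin": 0.15},
    {"xyz": [-0.06, -0.04, 0], "spin": 0.3},
    {"xyz": [-0.1, -0.055, 0], "spin": 0.45},
    {"xyz": [-0.13, -0.065, 0], "spin": 0.6},
    {"xyz": [-0.145, -0.065, 0], "spin": 0.75},
    {"xyz": [-0.145, -0.065, 0], "spin": 0.9},
    {"xyz": [-0.145, -0.065, 0], "spin": 1.05},
    {"xyz": [-0.145, -0.065, 0], "spin": 1.2}
  ]
}}

```text
t: 4.55
ee_pos: [0.5471, -0.2136, 0.114]
ee_rot: [-0.0, 0.514, 0.858, -0.0]
contact_force: [0.3, -0.0, 0.1]
width: 0.191
finger_force: 59.0
```

Emit:
{"op": "inch_along", "data": {
  "ticks": [
    {"spin": 0.15},
    {"spin": 0.26},
    {"spin": 0.26},
    {"spin": 0.26}
  ]
}}

```text
t: 4.95
ee_pos: [0.5473, -0.2135, 0.1142]
ee_rot: [-0.0, 0.618, 0.787, -0.0]
contact_force: [-0.1, -0.4, -0.7]
width: 0.191
finger_force: 59.0
```

```bash
python3 go.py 0.5519 -0.2139 0.09 103.6; python3 - <<'E'
from h import *
d=snap('wrist','w2')
E
```

```text
t 5.0 pos [ 0.5473 -0.2135  0.1142] psi 103.7 tilt 0.000 w 0.19 q7 0.38 F [-0.1 -0.4 -0.7]
shift [-0.0015  0.0044  0.0242] turn 0.002 (alt -6.281)
```

View pics/w2.png

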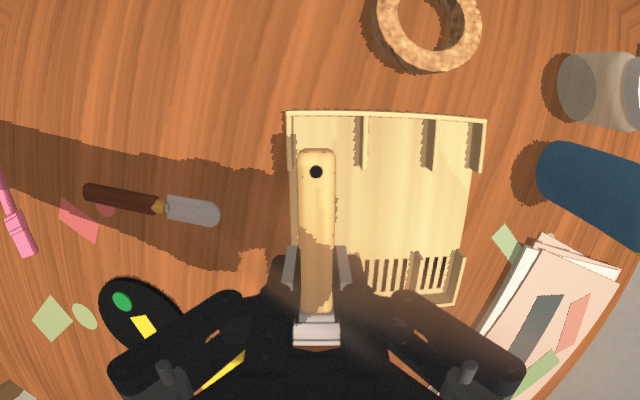

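Wrist view: the handle is aligned over the left wide compartment; tray corners at (287,112), (486,120), (463,252)/(456,304). Checking the tray against these.

```bash
python3 - <<'E'
from h import *
d=load('w2')
L,R,D1,D2=[atz(d,*p,.022,True) for p in((287,112),(487,120),(364,117),(433,120))]
v=R-L; print(L,R,np.linalg.norm(v),np.degrees(np.arctan2(v[1],v[0]))-90)
y=v/np.linalg.norm(v); x=np.array([y[1],-y[0],0]); c=(L+R)/2+x*.089; print('centre',c,'div at',(D1-c)@y,(D2-c)@y)
for z in(.1,.112): print('handle end',atz(d,317,151,z,True))
E
```

```text
[ 0.50985715 -0.14819368  0.022     ] [ 0.6615402  -0.11062252  0.022     ] 0.1562668854047802 -76.0881133643773
centre [ 0.60709689 -0.21579743  0.022     ] div at -0.022894564600780803 0.03020316681920007
handle end [ 0.53407624 -0.15774915  0.1       ]
handle end [ 0.53355012 -0.15571537  0.112     ]
```

Emit:
{"op": "inch_along", "data": {
  "ticks": [
    {"xyz": [-0.001, 0.005, 0.04], "spin": 0.002},
    {"xyz": [-0.001, 0.005, 0.07], "spin": 0.002},
    {"xyz": [-0.001, 0.005, 0.085], "spin": 0.002},
    {"xyz": [-0.001, 0.005, 0.09], "spin": 0.002},
    {"xyz": [-0.001, 0.005, 0.094], "spin": 0.002},
    {"xyz": [-0.001, 0.005, 0.094], "spin": 0.002}
  ]
}}

```text
t: 5.6
ee_pos: [0.5531, -0.2135, 0.0209]
ee_rot: [0.001, 0.619, 0.785, 0.0]
contact_force: [-0.7, -0.5, 0.8]
width: 0.187
finger_force: 59.0
```

Emit:
{"op": "inch_along", "data": {
  "ticks": [
    {},
    {},
    {}
  ],
  "aperture": 0.4
}}

```text
t: 5.9
ee_pos: [0.5531, -0.2135, 0.0211]
ee_rot: [0.001, 0.619, 0.785, 0.0]
contact_force: [0.1, 0.6, 0.6]
width: 0.397
finger_force: 0.0
```

Emit:
{"op": "inch_along", "data": {
  "ticks": [
    {"xyz": [0, 0, -0.05]},
    {"xyz": [0, 0, -0.1]},
    {"xyz": [0, 0, -0.15]},
    {"xyz": [0, 0, -0.15]}
  ]
}}

```text
t: 6.3
ee_pos: [0.5571, -0.2144, 0.1782]
ee_rot: [0.007, 0.619, 0.785, 0.002]
contact_force: [1.4, -0.5, -0.2]
width: 0.401
finger_force: 0.0
```

```bash
python3 go.py 0.379 -0.2535 0.12 184
```

```text
t 6.3 pos [ 0.5571 -0.2144  0.1782] psi 103.5 tilt 0.014 w 0.40 q7 0.39 F [ 1.4 -0.5 -0.2]
shift [ 0.004 -0.183  0.056] turn -1.406 (alt 4.878)
```

Emit:
{"op": "inch_along", "data": {
  "ticks": [
    {"xyz": [0, -0.045, 0], "spin": -0.15},
    {"xyz": [0, -0.09, 0], "spin": -0.3},
    {"xyz": [0, -0.13, 0], "spin": -0.45},
    {"xyz": [0.003, -0.17, 0.03], "spin": -0.6},
    {"xyz": [0.004, -0.183, 0.05], "spin": -0.75},
    {"xyz": [0.004, -0.183, 0.05], "spin": -0.9},
    {"xyz": [0.004, -0.183, 0.05], "spin": -1.05},
    {"xyz": [0.004, -0.183, 0.05], "spin": -1.2}
  ],
  "aperture": 0.5
}}

```text
t: 7.1
ee_pos: [0.3734, -0.2521, 0.1202]
ee_rot: [0.0, 0.065, 0.998, -0.0]
contact_force: [-0.5, 0.4, 0.3]
width: 0.499
finger_force: 0.0
```

Emit:
{"op": "inch_along", "data": {
  "ticks": [
    {"spin": -0.15},
    {"spin": -0.19},
    {"spin": -0.19}
  ]
}}

```text
t: 7.4
ee_pos: [0.3736, -0.2521, 0.1203]
ee_rot: [0.0, -0.027, 1.0, -0.0]
contact_force: [-0.3, 1.0, 0.6]
width: 0.501
finger_force: 0.0
```

```bash
python3 - <<'E'
from h import *
d=snap('wrist','w3'); cv2.imwrite('pics/w3.png',np.vstack([d['image'],cv2.resize(snap('top','t3')['image'][120:245,300:500],(640,400),interpolation=cv2.INTER_CUBIC)])[:, :][:800]); 
im=cv2.imread('pics/w3.png'); cv2.imwrite('pics/w3.png',cv2.resize(im,(480,600)))
E
python3 go.py 0.379 -0.2535 0.015 183.3
```

```text
t 7.5 pos [ 0.3736 -0.2521  0.1203] psi -177.0 tilt 0.000 w 0.50 q7 1.82 F [0.1 0.4 0.5]
shift [-0.0053 -0.0017  0.1053] turn -6.288 (alt -0.005)
```

View pics/w3.png

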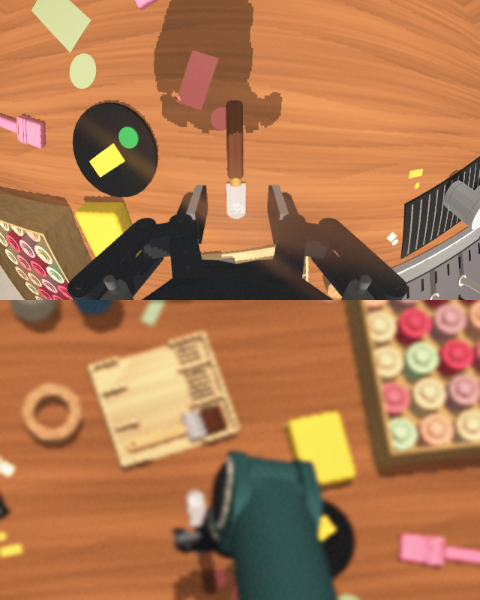

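The brush lies in the wide compartment. The knife is centred between the fingers and hasn't moved.

Emit:
{"op": "inch_along", "data": {
  "ticks": [
    {"xyz": [-0.005, -0.002, 0.05], "spin": -0.005},
    {"xyz": [-0.005, -0.002, 0.08], "spin": -0.005},
    {"xyz": [-0.005, -0.002, 0.1], "spin": -0.005},
    {"xyz": [-0.005, -0.002, 0.105], "spin": -0.005},
    {"xyz": [-0.005, -0.002, 0.105], "spin": -0.005}
  ]
}}

```text
t: 8.0
ee_pos: [0.3787, -0.2533, 0.015]
ee_rot: [-0.0, -0.03, 1.0, 0.0]
contact_force: [-0.1, 0.1, 0.4]
width: 0.5
finger_force: 0.0
```

Emit:
{"op": "inch_along", "data": {
  "ticks": [
    {},
    {},
    {},
    {},
    {}
  ],
  "aperture": 0
}}

```text
t: 8.5
ee_pos: [0.3796, -0.2543, 0.0167]
ee_rot: [0.001, -0.029, 1.0, -0.001]
contact_force: [-1.4, 0.3, 6.4]
width: 0.187
finger_force: 59.2
```

Emit:
{"op": "inch_along", "data": {
  "ticks": [
    {"xyz": [0, 0, -0.05]},
    {"xyz": [0, 0, -0.1]},
    {"xyz": [0, 0, -0.1]},
    {"xyz": [0, 0, -0.1]}
  ]
}}

```text
t: 8.9
ee_pos: [0.3791, -0.2548, 0.1169]
ee_rot: [0.001, -0.029, 1.0, -0.002]
contact_force: [-0.1, -0.5, -1.5]
width: 0.187
finger_force: 59.1
```

```bash
python3 go.py 0.6541 -0.1888 0.115 103.7
```

```text
t 8.9 pos [ 0.3791 -0.2548  0.1169] psi -176.7 tilt 0.004 w 0.19 q7 1.81 F [-0.1 -0.5 -1.5]
shift [-0.2783  0.0499  0.0023] turn -4.894 (alt 1.390)
```

```bash
python3 - <<'E'
from h import *
d=load('w2'); print(atz(d,540,175,.0,True),atz(d,548,187,.06,True))
S=load('side0');T=load('top0')
print('base side',atz(S,275+665/5,185+140/5,0), 'nozzle',tri(ray(T,428/1.25,119/1.25),ray(S,516/1.25,209/1.25)))
E
```

```text
[ 7.57054292e-01 -1.37246355e-01  2.77555756e-17] [ 0.71415368 -0.14248745  0.06      ]
base side [ 0.77579886 -0.14700939  0.        ] nozzle (array([ 0.77181309, -0.12841934,  0.19683063]), [0.0003755186849680501, 0.00037551868496811644])
```

Emit:
{"op": "inch_along", "data": {
  "ticks": [
    {"xyz": [-0.045, 0.008, 0], "spin": 0.15},
    {"xyz": [-0.09, 0.016, 0], "spin": 0.3},
    {"xyz": [-0.135, 0.025, 0], "spin": 0.45},
    {"xyz": [-0.18, 0.033, 0], "spin": 0.6},
    {"xyz": [-0.22, 0.041, 0], "spin": 0.75},
    {"xyz": [-0.26, 0.047, 0], "spin": 0.9},
    {"xyz": [-0.278, 0.05, 0], "spin": 1.05},
    {"xyz": [-0.278, 0.05, 0], "spin": 1.2}
  ]
}}

```text
t: 9.7
ee_pos: [0.655, -0.1847, 0.113]
ee_rot: [-0.001, 0.541, 0.841, 0.0]
contact_force: [-0.1, 0.6, -1.4]
width: 0.183
finger_force: 59.0
```

Emit:
{"op": "inch_along", "data": {
  "ticks": [
    {"spin": 0.15},
    {"spin": 0.19},
    {"spin": 0.19},
    {"spin": 0.19}
  ]
}}

```text
t: 10.1
ee_pos: [0.6526, -0.1872, 0.114]
ee_rot: [-0.001, 0.617, 0.787, -0.001]
contact_force: [1.0, 0.0, -0.8]
width: 0.188
finger_force: 59.0
```

```bash
python3 go.py 0.6543 -0.1886 0.022 103.7
```

```text
t 10.1 pos [ 0.6526 -0.1872  0.114 ] psi 103.8 tilt 0.002 w 0.19 q7 0.33 F [ 1.   0.  -0.8]
shift [-0.0018  0.0015  0.092 ] turn 0.002 (alt -6.281)
```

Emit:
{"op": "inch_along", "data": {
  "ticks": [
    {"xyz": [-0.002, 0.0015, 0.05], "spin": 0.002},
    {"xyz": [-0.002, 0.0015, 0.075], "spin": 0.002},
    {"xyz": [-0.002, 0.0015, 0.086], "spin": 0.002},
    {"xyz": [-0.002, 0.0015, 0.092], "spin": 0.002},
    {"xyz": [-0.002, 0.0015, 0.0925], "spin": 0.002},
    {"xyz": [-0.002, 0.0015, 0.0925], "spin": 0.002}
  ]
}}

```text
t: 10.7
ee_pos: [0.6563, -0.1892, 0.0241]
ee_rot: [0.001, 0.618, 0.786, 0.0]
contact_force: [-0.4, -0.1, -0.6]
width: 0.183
finger_force: 59.0
```

Emit:
{"op": "inch_along", "data": {
  "ticks": [
    {},
    {},
    {}
  ],
  "aperture": 0.4
}}

```text
t: 11.0
ee_pos: [0.6558, -0.1891, 0.0237]
ee_rot: [0.001, 0.618, 0.786, 0.0]
contact_force: [-0.7, -0.3, -0.4]
width: 0.398
finger_force: 0.0
```

Emit:
{"op": "inch_along", "data": {
  "ticks": [
    {"xyz": [0, 0, -0.05]},
    {"xyz": [0, 0, -0.1]},
    {"xyz": [0, 0, -0.15]},
    {"xyz": [0, 0, -0.2]},
    {"xyz": [0, 0, -0.2]}
  ]
}}

```text
t: 11.5
ee_pos: [0.6597, -0.1896, 0.2324]
ee_rot: [0.007, 0.618, 0.786, 0.003]
contact_force: [0.1, -0.3, -0.1]
width: 0.397
finger_force: 0.0
```

```bash
python3 go.py 0.438 0.146 0.2 196.9;  python3 - <<'E'
from h import *
snap('wrist','w4')
E
```

```text
t 11.5 pos [ 0.6597 -0.1896  0.2324] psi 103.6 tilt 0.016 w 0.40 q7 0.36 F [ 0.1 -0.3 -0.1]
shift [ 0.3786 -0.1368  0.0277] turn -1.628 (alt 4.655)
```

View pics/w4.png

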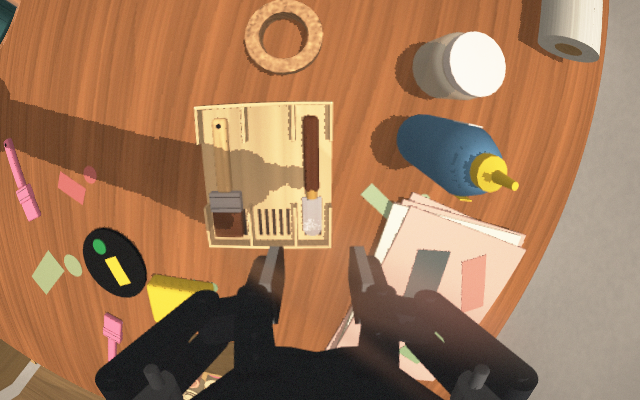

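Wrist view: brush (219,119)–(228,238) and knife (311,115)–(312,237) lie in their compartments; tray corners at (195,106), (332,102), (330,247), (211,246). Numerical check, then on to the cups.

```bash
python3 - <<'E'
from h import *
d=load('w4')
TL,TR,BR,BL=[atz(d,*p,.022,True) for p in((195,106),(332,102),(330,247),(211,246))]
c=(TL+TR+BR+BL)/4; x=(BL+BR-TL-TR); x/=np.linalg.norm(x); y=np.array([-x[1],x[0],0]); print(c,np.degrees(np.arctan2(x[1],x[0])),np.linalg.norm(BR-TR),np.linalg.norm(TR-TL))
for n,p,z in(('brH',(219,119),.016),('brT',(228,238),.012),('knH',(311,115),.016),('knT',(312,237),.011)):
    q=atz(d,*p,z,True)-c; print(n,round(q@x,4),round(q@y,4))
E
```

```text
[ 0.60712113 -0.21369445  0.022     ] -76.026036150507 0.17467055564881181 0.15459442198679998
brH -0.0712 -0.0508
brT 0.0803 -0.0548
knH -0.072 0.0544
knT 0.0792 0.054
```

Emit:
{"op": "inch_along", "data": {
  "ticks": [
    {"xyz": [0.045, -0.016, 0], "spin": -0.15},
    {"xyz": [0.09, -0.032, 0], "spin": -0.3},
    {"xyz": [0.135, -0.048, 0], "spin": -0.45},
    {"xyz": [0.18, -0.065, 0], "spin": -0.6},
    {"xyz": [0.225, -0.081, 0], "spin": -0.75},
    {"xyz": [0.27, -0.098, 0], "spin": -0.9},
    {"xyz": [0.315, -0.114, 0], "spin": -1.05},
    {"xyz": [0.36, -0.13, 0], "spin": -1.2}
  ],
  "aperture": 1
}}

```text
t: 12.35
ee_pos: [0.4421, 0.1313, 0.2221]
ee_rot: [-0.001, 0.063, 0.998, -0.0]
contact_force: [0.9, 1.5, 0.1]
width: 1.001
finger_force: 0.0
```

```bash
python3 go.py 0.438 0.146 0.2 196.9
```

```text
t 12.3 pos [0.4421 0.1313 0.2221] psi 172.7 tilt 0.001 w 1.00 q7 0.90 F [0.9 1.5 0.1]
shift [0.0059 0.0141 0.0221] turn -0.422 (alt 5.861)
```

Emit:
{"op": "inch_along", "data": {
  "ticks": [
    {"xyz": [0.006, 0.014, 0], "spin": -0.15},
    {"xyz": [0.006, 0.014, 0], "spin": -0.3},
    {"xyz": [0.006, 0.014, 0.02], "spin": -0.42},
    {"xyz": [0.006, 0.014, 0.02], "spin": -0.42}
  ]
}}

```text
t: 12.75
ee_pos: [0.438, 0.1442, 0.2005]
ee_rot: [-0.003, -0.143, 0.99, -0.0]
contact_force: [0.1, -0.1, -0.4]
width: 0.999
finger_force: 0.0
```

Emit:
{"op": "inch_along", "data": {
  "ticks": [
    {"xyz": [0, 0, 0.05]},
    {"xyz": [0, 0, 0.09]},
    {"xyz": [0, 0, 0.12]},
    {"xyz": [0, 0, 0.14]},
    {"xyz": [0, 0, 0.147]},
    {"xyz": [0, 0, 0.147]}
  ]
}}

```text
t: 13.35
ee_pos: [0.4395, 0.1448, 0.0553]
ee_rot: [-0.001, -0.142, 0.99, -0.0]
contact_force: [-0.7, 1.1, 0.1]
width: 0.996
finger_force: 0.0
```

```bash
python3 go.py 0.438 0.146 0.055 196.9
```

```text
t 13.3 pos [0.4395 0.1448 0.0553] psi -163.6 tilt 0.002 w 1.00 q7 1.00 F [-0.7  1.1  0.1]
shift [0.0011 0.0016 0.0003] turn -6.292 (alt -0.009)
```

Emit:
{"op": "inch_along", "data": {
  "ticks": [
    {},
    {},
    {},
    {},
    {}
  ],
  "aperture": 0
}}

```text
t: 13.85
ee_pos: [0.4409, 0.1453, 0.0574]
ee_rot: [0.001, -0.143, 0.99, -0.0]
contact_force: [-1.5, -0.1, 7.4]
width: 0.638
finger_force: 62.2
```

```bash
python3 go.py 0.438 0.146 0.055 196.9
```

```text
t 13.8 pos [0.4409 0.1453 0.0574] psi -163.6 tilt 0.003 w 0.64 q7 1.00 F [-1.5 -0.1  7.4]
shift [0.0026 0.0015 0.0024] turn -6.291 (alt -0.008)
```

Emit:
{"op": "inch_along", "data": {
  "ticks": [
    {"xyz": [0, 0, -0.05]},
    {"xyz": [0, 0, -0.1]},
    {"xyz": [0, 0, -0.15]},
    {"xyz": [0, 0, -0.18]},
    {"xyz": [0, 0, -0.18]}
  ]
}}

```text
t: 14.35
ee_pos: [0.4424, 0.1458, 0.2406]
ee_rot: [0.005, -0.143, 0.99, -0.0]
contact_force: [0.6, -0.4, -0.9]
width: 0.635
finger_force: 64.4
```

```bash
python3 go.py 0.675 0.094 0.24 196.9
```

```text
t 14.3 pos [0.4424 0.1458 0.2406] psi -163.6 tilt 0.010 w 0.64 q7 1.27 F [ 0.6 -0.4 -0.9]
shift [-0.2084 -0.1154  0.003 ] turn -6.292 (alt -0.009)
```

Emit:
{"op": "inch_along", "data": {
  "ticks": [
    {"xyz": [-0.042, -0.023, 0]},
    {"xyz": [-0.084, -0.046, 0]},
    {"xyz": [-0.126, -0.069, 0]},
    {"xyz": [-0.168, -0.092, 0]},
    {"xyz": [-0.2, -0.11, 0]},
    {"xyz": [-0.208, -0.115, 0], "spin": -0.009},
    {"xyz": [-0.208, -0.115, 0], "spin": -0.009},
    {"xyz": [-0.208, -0.115, 0], "spin": -0.009}
  ]
}}

```text
t: 15.15
ee_pos: [0.6704, 0.0944, 0.235]
ee_rot: [-0.001, -0.148, 0.989, 0.0]
contact_force: [-0.6, -0.6, -2.0]
width: 0.64
finger_force: 64.3
```

```bash
python3 go.py 0.675 0.094 0.151 196.9; python3 - <<'E'
from h import *
d=snap('side','s5'); e=snap('wrist','w5')
a=cv2.resize(d['image'][80:230,230:430],(800,600),interpolation=cv2.INTER_CUBIC); cv2.imwrite('pics/s5c.png',cv2.resize(a,(400,300)))
cv2.imwrite('pics/c5.png',np.hstack([cv2.resize(a,(400,300)),cv2.resize(e['image'],(400,300))]))
E
```

```text
t 15.2 pos [0.6704 0.0944 0.235 ] psi -163.0 tilt 0.002 w 0.64 q7 1.39 F [-0.6 -0.6 -2. ]
shift [-0.0044 -0.0018  0.084 ] turn -6.281 (alt 0.002)
```

View pics/c5.png

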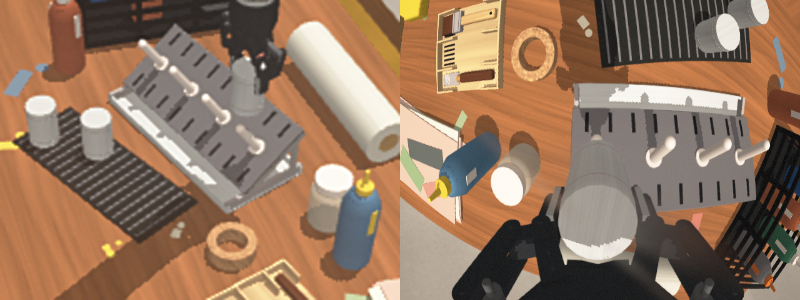

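The cup is held upright above peg 0, aligned with it. Lowering it onto the peg while watching the force.

Emit:
{"op": "inch_along", "data": {
  "ticks": [
    {"xyz": [-0.0045, -0.002, 0.02]},
    {"xyz": [-0.0045, -0.002, 0.04]},
    {"xyz": [-0.0045, -0.002, 0.05]},
    {"xyz": [-0.0045, -0.002, 0.055]},
    {"xyz": [-0.0045, -0.002, 0.06]},
    {"xyz": [-0.0045, -0.002, 0.06]}
  ]
}}

```text
t: 15.85
ee_pos: [0.6756, 0.093, 0.1747]
ee_rot: [-0.002, -0.148, 0.989, -0.0]
contact_force: [-3.8, -0.4, -3.8]
width: 0.638
finger_force: 64.1
```

Emit:
{"op": "inch_along", "data": {
  "ticks": [
    {"xyz": [0, 0, 0.008]},
    {"xyz": [0, 0, 0.016]},
    {"xyz": [0, 0, 0.024]},
    {"xyz": [0, 0, 0.024]}
  ]
}}

```text
t: 16.25
ee_pos: [0.6754, 0.0929, 0.1505]
ee_rot: [-0.002, -0.148, 0.989, -0.0]
contact_force: [-5.6, -0.3, -5.2]
width: 0.637
finger_force: 64.2
```

```bash
python3 go.py 0.675 0.094 0.151 196.9
```

```text
t 16.2 pos [0.6754 0.0929 0.1505] psi -163.0 tilt 0.003 w 0.64 q7 1.35 F [-5.6 -0.3 -5.2]
shift [ 0.      0.0012 -0.0005] turn -6.282 (alt 0.002)
```

Emit:
{"op": "inch_along", "data": {
  "ticks": [
    {"xyz": [0.003, 0, 0]},
    {"xyz": [0.003, 0, 0]}
  ]
}}

```text
t: 16.45
ee_pos: [0.6752, 0.0921, 0.1528]
ee_rot: [0.002, -0.147, 0.989, 0.0]
contact_force: [-1.4, -0.1, -0.8]
width: 0.639
finger_force: 64.6
```

Emit:
{"op": "inch_along", "data": {
  "ticks": [
    {},
    {},
    {},
    {}
  ],
  "aperture": 0.85
}}

```text
t: 16.85
ee_pos: [0.6744, 0.0921, 0.1521]
ee_rot: [0.0, -0.147, 0.989, 0.0]
contact_force: [0.5, -0.7, -0.5]
width: 0.851
finger_force: 0.0
```

```bash
python3 - <<'E'
from h import *
d=snap('side','s6'); e=snap('wrist','w6')
cv2.imwrite('pics/c6.png',np.hstack([cv2.resize(d['image'][80:230,270:420],(400,400),interpolation=cv2.INTER_CUBIC),cv2.resize(e['image'][:, 120:520],(400,400))]))
E
```

```text
(no output)
```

View pics/c6.png

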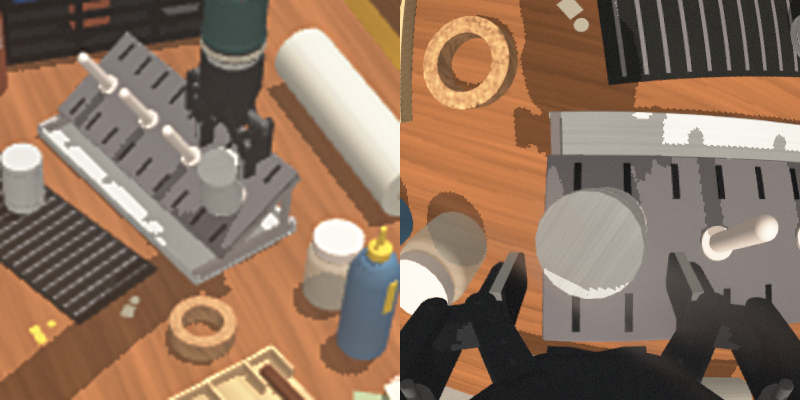

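The cup dropped over peg 0 and tilted in line with it. Raising, then measuring its closed end.

Emit:
{"op": "inch_along", "data": {
  "ticks": [
    {"xyz": [0, 0, -0.03]},
    {"xyz": [0, 0, -0.08]},
    {"xyz": [0, 0, -0.12]},
    {"xyz": [0, 0, -0.12]}
  ]
}}

```text
t: 17.35
ee_pos: [0.677, 0.0936, 0.2791]
ee_rot: [0.006, -0.147, 0.989, 0.0]
contact_force: [0.5, 0.6, -0.2]
width: 0.852
finger_force: 0.0
```

```bash
python3 go.py 0.451 0.257 0.24 196.9; python3 - <<'E'
from h import *
d=snap('side','s7'); e=snap('top','t7')
a=cv2.resize(d['image'][90:200,270:380],(400,400),interpolation=cv2.INTER_CUBIC);b=cv2.resize(e['image'][110:190,220:320],(500,400),interpolation=cv2.INTER_CUBIC)
cv2.imwrite('pics/c7.png',cv2.resize(np.hstack([a,b]),(800,356)))
E
```

```text
t 17.4 pos [0.677  0.0936 0.2791] psi -163.0 tilt 0.012 w 0.85 q7 1.41 F [ 0.5  0.6 -0.2]
shift [0.1689 0.2223 0.0368] turn -6.282 (alt 0.001)
```

View pics/c7.png

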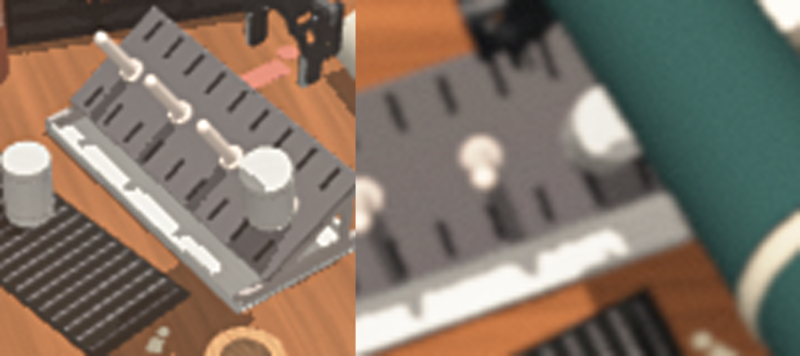

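```bash
cat > chk.py <<'E'
from h import *
h=np.array([-.957,-.291,0]);u=h*np.cos(np.radians(57))+np.array([0,0,np.sin(np.radians(57))]);row=np.array([-.291,.957,0])
n=np.cross(row,u); n=n if n[2]>0 else -n
def foot(i):
    tip=np.array([.6162,.2252,.142])+row*.095*(i-1.5)   # near sphere/end
    f=tip-u*.083; return f+np.array([0,0,.072-f[2]])
def pegcoord(i,X): v=X-foot(i); return np.round(np.array([v@n,v@row,v@u])*1000,1)  # up-normal, row, along
E
python3 - <<'E'
from chk import *
a=ray(load('s7'),352.3,143.2); b=ray(load('w6'),311,243,True)
X,e=tri(a,b); print(foot(0),X,e,pegcoord(0,X))
d=load('s7')
for tilt in(0,10,-10,20,-20):
    r=np.radians(tilt); ax=u*np.cos(r)+n*np.sin(r); 
    print(tilt,'end->mouth px', proj(d,X-.08*ax)-proj(d,X))
E
```

```text
[0.70092872 0.10198217 0.072     ] [0.66323246 0.08584025 0.14550315] [0.0004708416967671805, 0.0004708416967671297] [ 5.9 -4.5 83.9]
0 end->mouth px [8.79249245 9.41866517]
10 end->mouth px [ 5.94128694 12.24562086]
-10 end->mouth px [11.38997004  6.31285975]
20 end->mouth px [ 2.91304904 14.71770307]
-20 end->mouth px [13.66270131  3.0110647 ]
```

Cup 0's closed end is at 84 mm along the peg with a hanging tilt of about 20° (limit 28°), so it is seated. Next is cup B for peg 1.

Emit:
{"op": "inch_along", "data": {
  "ticks": [
    {"xyz": [0.03, 0.038, 0]},
    {"xyz": [0.06, 0.076, 0]},
    {"xyz": [0.09, 0.114, 0]},
    {"xyz": [0.12, 0.152, 0]},
    {"xyz": [0.15, 0.19, 0.02]},
    {"xyz": [0.168, 0.22, 0.036]},
    {"xyz": [0.168, 0.222, 0.036]},
    {"xyz": [0.168, 0.222, 0.036]}
  ],
  "aperture": 1
}}

```text
t: 18.25
ee_pos: [0.4476, 0.2554, 0.2346]
ee_rot: [-0.001, -0.149, 0.989, -0.0]
contact_force: [0.3, -0.1, 1.7]
width: 0.999
finger_force: 0.0
```

```bash
python3 go.py 0.451 0.257 0.055 196.9
```

```text
t 18.2 pos [0.4476 0.2554 0.2346] psi -162.9 tilt 0.002 w 1.00 q7 1.02 F [ 0.3 -0.1  1.7]
shift [-0.0041  0.0006  0.1796] turn -6.280 (alt 0.003)
```

Emit:
{"op": "inch_along", "data": {
  "ticks": [
    {"xyz": [-0.004, 0, 0.05]},
    {"xyz": [-0.004, 0, 0.1]},
    {"xyz": [-0.004, 0, 0.14]},
    {"xyz": [-0.004, 0, 0.165]},
    {"xyz": [-0.004, 0, 0.178]},
    {"xyz": [-0.004, 0, 0.18]},
    {"xyz": [-0.004, 0, 0.18]}
  ]
}}

```text
t: 18.95
ee_pos: [0.4534, 0.2565, 0.0562]
ee_rot: [0.0, -0.147, 0.989, 0.0]
contact_force: [-0.1, -0.4, 0.8]
width: 0.999
finger_force: 0.0
```

Emit:
{"op": "inch_along", "data": {
  "ticks": [
    {},
    {},
    {},
    {},
    {}
  ],
  "aperture": 0
}}

```text
t: 19.45
ee_pos: [0.4533, 0.2569, 0.0573]
ee_rot: [0.001, -0.147, 0.989, 0.0]
contact_force: [-0.8, 0.2, 5.8]
width: 0.635
finger_force: 62.4
```

Emit:
{"op": "inch_along", "data": {
  "ticks": [
    {"xyz": [0, 0, -0.05]},
    {"xyz": [0, 0, -0.1]},
    {"xyz": [0, 0, -0.15]},
    {"xyz": [0, 0, -0.18]},
    {"xyz": [0, 0, -0.18]}
  ]
}}

```text
t: 19.95
ee_pos: [0.4545, 0.2582, 0.241]
ee_rot: [0.005, -0.147, 0.989, 0.001]
contact_force: [0.2, 0.6, -0.7]
width: 0.633
finger_force: 64.0
```

```bash
python3 go.py 0.646 0.184 0.24 196.9
```

```text
t 19.9 pos [0.4545 0.2582 0.241 ] psi -163.0 tilt 0.010 w 0.63 q7 1.02 F [ 0.2  0.6 -0.7]
shift [-0.1615 -0.1268  0.0025] turn -6.282 (alt 0.001)
```

Emit:
{"op": "inch_along", "data": {
  "ticks": [
    {"xyz": [-0.038, -0.03, 0]},
    {"xyz": [-0.076, -0.06, 0]},
    {"xyz": [-0.114, -0.09, 0]},
    {"xyz": [-0.145, -0.115, 0]},
    {"xyz": [-0.16, -0.127, 0]},
    {"xyz": [-0.161, -0.127, 0]},
    {"xyz": [-0.161, -0.127, 0]}
  ]
}}

```text
t: 20.65
ee_pos: [0.6423, 0.1824, 0.2345]
ee_rot: [-0.001, -0.148, 0.989, 0.0]
contact_force: [0.0, 0.3, -1.3]
width: 0.629
finger_force: 64.0
```

```bash
python3 go.py 0.646 0.184 0.175 196.9
```

```text
t 20.6 pos [0.6423 0.1824 0.2345] psi -163.0 tilt 0.002 w 0.63 q7 1.24 F [ 0.   0.3 -1.3]
shift [-0.0041  0.0004  0.0595] turn -6.282 (alt 0.002)
```

Emit:
{"op": "inch_along", "data": {
  "ticks": [
    {"xyz": [-0.003, 0, 0.02]},
    {"xyz": [-0.003, 0, 0.04]},
    {"xyz": [-0.003, 0, 0.05]},
    {"xyz": [-0.003, 0, 0.055]},
    {"xyz": [-0.003, 0, 0.06]},
    {"xyz": [-0.003, 0, 0.068]},
    {"xyz": [-0.003, 0, 0.076]},
    {"xyz": [-0.003, 0, 0.084]}
  ]
}}

```text
t: 21.45
ee_pos: [0.6464, 0.1829, 0.1514]
ee_rot: [0.0, -0.147, 0.989, -0.0]
contact_force: [0.5, 0.4, -1.4]
width: 0.63
finger_force: 64.0
```

Emit:
{"op": "inch_along", "data": {
  "ticks": [
    {}
  ]
}}

```text
t: 21.55
ee_pos: [0.6456, 0.1825, 0.1502]
ee_rot: [-0.001, -0.147, 0.989, -0.0]
contact_force: [0.1, 0.2, -1.5]
width: 0.628
finger_force: 64.0
```

```bash
python3 go.py 0.646 0.184 0.151 196.9
```

```text
t 21.6 pos [0.6456 0.1825 0.1502] psi -163.0 tilt 0.002 w 0.63 q7 1.20 F [ 0.1  0.2 -1.5]
shift [-0.0008  0.0013 -0.0008] turn -6.282 (alt 0.001)
```

Emit:
{"op": "inch_along", "data": {
  "ticks": [
    {},
    {},
    {},
    {}
  ],
  "aperture": 0.85
}}

```text
t: 21.95
ee_pos: [0.6465, 0.183, 0.1522]
ee_rot: [0.0, -0.148, 0.989, 0.0]
contact_force: [-0.5, -0.9, 0.9]
width: 0.851
finger_force: 0.0
```

Emit:
{"op": "inch_along", "data": {
  "ticks": [
    {"xyz": [0, 0, -0.03]},
    {"xyz": [0, 0, -0.08]},
    {"xyz": [0, 0, -0.12]},
    {"xyz": [0, 0, -0.12]}
  ]
}}

```text
t: 22.35
ee_pos: [0.649, 0.1849, 0.2792]
ee_rot: [0.006, -0.148, 0.989, 0.001]
contact_force: [-0.2, 0.4, -0.2]
width: 0.848
finger_force: 0.0
```

```bash
python3 go.py 0.367 0.323 0.24 196.9
```

```text
t 22.4 pos [0.649  0.1849 0.2792] psi -163.0 tilt 0.012 w 0.85 q7 1.26 F [-0.2  0.4 -0.2]
shift [0.2299 0.2144 0.0365] turn -6.282 (alt 0.001)
```

Clean release. Now cup A for peg 3.

Emit:
{"op": "inch_along", "data": {
  "ticks": [
    {"xyz": [0.034, 0.032, 0]},
    {"xyz": [0.068, 0.064, 0]},
    {"xyz": [0.102, 0.096, 0]},
    {"xyz": [0.136, 0.128, 0]},
    {"xyz": [0.17, 0.16, 0.02]},
    {"xyz": [0.204, 0.19, 0.03]},
    {"xyz": [0.229, 0.214, 0.036]},
    {"xyz": [0.229, 0.214, 0.036]}
  ],
  "aperture": 1
}}

```text
t: 23.15
ee_pos: [0.3598, 0.3228, 0.2354]
ee_rot: [-0.001, -0.152, 0.988, -0.0]
contact_force: [1.0, -0.3, -0.1]
width: 1.0
finger_force: 0.0
```

Emit:
{"op": "inch_along", "data": {
  "ticks": [
    {}
  ]
}}

```text
t: 23.25
ee_pos: [0.3646, 0.321, 0.2359]
ee_rot: [0.0, -0.148, 0.989, -0.0]
contact_force: [0.2, -0.2, -0.2]
width: 0.996
finger_force: 0.0
```

```bash
python3 go.py 0.367 0.323 0.055 196.9; python3 - <<'E'
from h import *
d=snap('wrist','w8'); e=snap('side','s8')
cv2.imwrite('pics/c8.png',np.hstack([cv2.resize(e['image'][80:230,230:380],(400,400),interpolation=cv2.INTER_CUBIC),cv2.resize(d['image'][:, 120:520],(400,400))]))
E
```

```text
t 23.2 pos [0.3646 0.321  0.2359] psi -162.9 tilt 0.001 w 1.00 q7 0.82 F [ 0.2 -0.2 -0.2]
shift [-0.0027  0.0013  0.1809] turn -6.280 (alt 0.003)
```

View pics/c8.png

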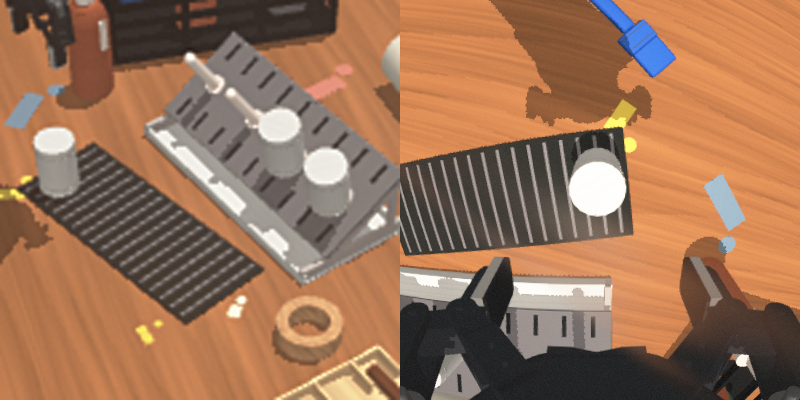

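Both hung cups sit alike on pegs 0 and 1; cup A at (597,190) is centred between the fingers. bottle_left appears behind the right finger, so I'm checking its distance first.

```bash
python3 - <<'E'
from h import *
T=load('top0');S=load('side0')
X,e=tri(ray(T,173/1.25,254/1.25),ray(S,325/1.25,93/1.25)); print(X,e)
g=np.array([.367,.323]); print(np.linalg.norm(X[:2]-g), (X[:2]-g)@[-.957,-.291],(X[:2]-g)@[-.291,.957])
E
```

```text
[0.46437606 0.50758458 0.19120037] [0.0016716515819651084, 0.001671651581965135]
0.2086949057953782 -0.1469030006608396 0.14831100933695637
```

Emit:
{"op": "inch_along", "data": {
  "ticks": [
    {"xyz": [-0.003, 0.001, 0.05]},
    {"xyz": [-0.003, 0.001, 0.1]},
    {"xyz": [-0.003, 0.001, 0.14]},
    {"xyz": [-0.003, 0.001, 0.165]},
    {"xyz": [-0.003, 0.001, 0.178]},
    {"xyz": [-0.003, 0.001, 0.181]},
    {"xyz": [-0.003, 0.001, 0.181]}
  ]
}}

```text
t: 24.05
ee_pos: [0.3682, 0.3229, 0.0552]
ee_rot: [0.0, -0.147, 0.989, 0.0]
contact_force: [0.7, 0.6, 1.0]
width: 1.0
finger_force: 0.0
```

Emit:
{"op": "inch_along", "data": {
  "ticks": [
    {},
    {},
    {},
    {},
    {}
  ],
  "aperture": 0
}}

```text
t: 24.55
ee_pos: [0.3683, 0.3231, 0.0563]
ee_rot: [0.001, -0.147, 0.989, 0.0]
contact_force: [-0.5, -1.9, 7.4]
width: 0.632
finger_force: 62.4
```

Emit:
{"op": "inch_along", "data": {
  "ticks": [
    {"xyz": [0, 0, -0.05]},
    {"xyz": [0, 0, -0.1]},
    {"xyz": [0, 0, -0.15]},
    {"xyz": [0, 0, -0.18]},
    {"xyz": [0, 0, -0.18]}
  ]
}}

```text
t: 25.05
ee_pos: [0.3692, 0.3245, 0.2396]
ee_rot: [0.005, -0.147, 0.989, 0.002]
contact_force: [0.9, -0.8, -1.3]
width: 0.632
finger_force: 64.2
```

```bash
python3 go.py 0.591 0.366 0.24 196.9
```

```text
t 25.1 pos [0.3692 0.3245 0.2396] psi -163.1 tilt 0.010 w 0.63 q7 0.81 F [ 0.9 -0.8 -1.3]
shift [-0.2242 -0.0249  0.0017] turn -6.282 (alt 0.001)
```

Emit:
{"op": "inch_along", "data": {
  "ticks": [
    {"xyz": [-0.048, -0.005, 0]},
    {"xyz": [-0.096, -0.01, 0]},
    {"xyz": [-0.144, -0.016, 0]},
    {"xyz": [-0.19, -0.021, 0]},
    {"xyz": [-0.215, -0.024, 0]},
    {"xyz": [-0.224, -0.025, 0]},
    {"xyz": [-0.224, -0.025, 0]},
    {"xyz": [-0.224, -0.025, 0]}
  ]
}}

```text
t: 25.85
ee_pos: [0.5871, 0.3644, 0.2342]
ee_rot: [-0.001, -0.148, 0.989, -0.0]
contact_force: [-0.6, 0.2, -1.0]
width: 0.634
finger_force: 64.1
```

```bash
python3 go.py 0.591 0.366 0.151 196.9
```

```text
t 25.9 pos [0.5871 0.3644 0.2342] psi -162.9 tilt 0.002 w 0.63 q7 0.94 F [-0.6  0.2 -1. ]
shift [-0.0043  0.0004  0.0832] turn -6.280 (alt 0.003)
```

Emit:
{"op": "inch_along", "data": {
  "ticks": [
    {"xyz": [-0.003, 0, 0.02]},
    {"xyz": [-0.003, 0, 0.04]},
    {"xyz": [-0.003, 0, 0.05]},
    {"xyz": [-0.003, 0, 0.055]},
    {"xyz": [-0.003, 0, 0.06]},
    {"xyz": [-0.003, 0, 0.068]},
    {"xyz": [-0.003, 0, 0.076]},
    {"xyz": [-0.003, 0, 0.084]}
  ]
}}

```text
t: 26.65
ee_pos: [0.5919, 0.365, 0.1503]
ee_rot: [0.0, -0.148, 0.989, 0.0]
contact_force: [-0.1, -0.6, -0.9]
width: 0.632
finger_force: 64.1
```

Emit:
{"op": "inch_along", "data": {
  "ticks": [
    {}
  ]
}}

```text
t: 26.75
ee_pos: [0.5913, 0.3644, 0.1492]
ee_rot: [-0.001, -0.148, 0.989, -0.001]
contact_force: [0.3, 0.3, -1.1]
width: 0.631
finger_force: 64.1
```

```bash
python3 go.py 0.591 0.366 0.151 196.9
```

```text
t 26.8 pos [0.5913 0.3644 0.1492] psi -163.0 tilt 0.002 w 0.63 q7 0.91 F [ 0.3  0.3 -1.1]
shift [-0.0002  0.0016 -0.0018] turn -6.282 (alt 0.001)
```

Emit:
{"op": "inch_along", "data": {
  "ticks": [
    {},
    {},
    {},
    {}
  ],
  "aperture": 0.85
}}

```text
t: 27.15
ee_pos: [0.592, 0.3651, 0.1513]
ee_rot: [0.0, -0.148, 0.989, 0.0]
contact_force: [0.2, 0.9, 0.4]
width: 0.851
finger_force: 0.0
```

Emit:
{"op": "inch_along", "data": {
  "ticks": [
    {"xyz": [0, 0, -0.03]},
    {"xyz": [0, 0, -0.08]},
    {"xyz": [0, 0, -0.12]},
    {"xyz": [0, 0, -0.12]}
  ]
}}

```text
t: 27.55
ee_pos: [0.5938, 0.3676, 0.2784]
ee_rot: [0.005, -0.147, 0.989, 0.003]
contact_force: [0.2, 0.9, 0.7]
width: 0.85
finger_force: 0.0
```

Emit:
{"op": "inch_along", "data": {
  "ticks": [
    {"xyz": [0.05, 0, 0]},
    {"xyz": [0.1, 0, 0]},
    {"xyz": [0.15, 0, 0]},
    {"xyz": [0.2, 0, 0]},
    {"xyz": [0.25, 0, 0]}
  ]
}}

```text
t: 28.05
ee_pos: [0.3507, 0.2913, 0.2703]
ee_rot: [-0.0, -0.147, 0.989, -0.0]
contact_force: [0.1, 0.4, 1.6]
width: 0.845
finger_force: 0.0
```

```bash
python3 - <<'E'
from h import *
e=snap('side','s9'); t=snap('top','t9')
cv2.imwrite('pics/c9.png',np.hstack([cv2.resize(e['image'][80:300,230:430],(380,418),interpolation=cv2.INTER_CUBIC),cv2.resize(t['image'][100:250,160:400],(420,262),interpolation=cv2.INTER_CUBIC) if 0 else cv2.resize(t['image'][100:300,180:380],(418,418),interpolation=cv2.INTER_CUBIC)]))
E
```

```text
(no output)
```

View pics/c9.png

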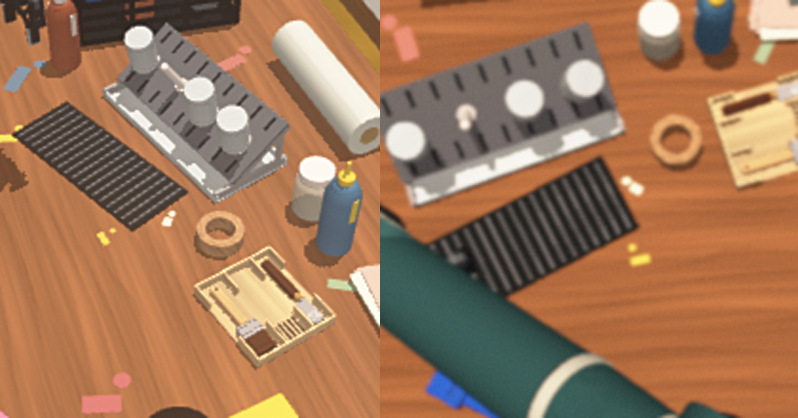

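All three cups are hung, at (139,35), (200,89), (232,120), and the brush and knife are in the tray. My picture count is now 15, one over the limit of 14, so the last checks are numeric only.

```bash
python3 - <<'E'
from chk import *
s,t=load('s9'),load('t9')
for i,a,b in((3,(139,35),(407,140)),(1,(200,89),(525,98)),(0,(232,120),(584,79))):
    X,e=tri(ray(s,230+a[0]/1.9,80+a[1]/1.9),ray(t,180+b[0]/2.09,100+b[1]/2.09)); print(i,pegcoord(i,X),np.round(e[0]*1e3,1))
# has anything in the tray or around it moved since the placing?
g=lambda k:load(k)['image'][200:285,325:412].astype(int)
for k in('s5','s6','s7','s8'):
    d=np.abs(g(k)-g('s9')).max(2); print(k,d.max(),(d>40).sum())
n=snap('side','s10')['image'].astype(int); d=np.abs(n-load('s9')['image']).max(2); print('now',(d>40).sum())
E
python3 go.py
```

```text
3 [ -17.1 -447.4  592.2] 3.8
1 [ -17.6 -387.   599.2] 5.6
0 [ -19.9 -356.5  603.2] 6.7
s5 72 19
s6 71 21
s7 72 27
s8 32 0
now 1075
t 28.2 pos [0.3504 0.291  0.2709] psi -162.9 tilt 0.004 w 0.85 q7 0.92 F [1.1 0.9 0.2]
```

```bash
python3 - <<'E'
from chk import *
s,t=load('s9'),load('t9')
for i,a,b in((3,(139,35),(27,140)),(1,(200,89),(145,98)),(0,(232,120),(204,79))):
    X,e=tri(ray(s,230+a[0]/1.9,80+a[1]/1.9),ray(t,180+b[0]/2.09,100+b[1]/2.09)); print(i,pegcoord(i,X),np.round(e[0]*1e3,1))
I=lambda k:load(k)['image'].astype(int)
def where(a,b):
    m=(np.abs(I(a)-I(b)).max(2)>40).astype(np.uint8); _,_,st,_=cv2.connectedComponentsWithStats(cv2.dilate(m,np.ones((5,5),np.uint8))); return [tuple(map(int,r)) for r in st[1:] if r[4]>60]
print(where('s9','s10')); print([r for r in where('s7','s9')])
# brush and knife axes by colour in the latest side view
im=load('s10')['image']; sub=im[205:275,330:410]; hsv=cv2.cvtColor(sub,cv2.COLOR_BGR2HSV)
dk=((hsv[...,2]<120)&(hsv[...,1]>60)).astype(np.uint8); _,l,st,c=cv2.connectedComponentsWithStats(dk)
for k in range(1,len(st)):
    if st[k,4]>20: print(st[k],c[k], end=' '); p=c[k]+[330,205]; print(atz(load('s10'),*p,.014))
E
```

```text
3 [11.6 -9.5 98.8] 1.1
1 [ 9.7 -5.1 89.2] 0.9
0 [ 5.5 -4.3 84.8] 0.5
[(86, 0, 15, 29, 216), (133, 0, 33, 22, 429), (167, 0, 24, 22, 289), (208, 0, 49, 106, 1844), (152, 38, 7, 21, 121), (102, 41, 24, 88, 592), (147, 77, 13, 36, 209), (155, 112, 5, 21, 105), (224, 153, 23, 27, 230), (176, 158, 49, 57, 495), (194, 174, 44, 54, 442), (116, 268, 55, 34, 494)]
[(119, 0, 46, 23, 500), (104, 0, 283, 217, 23548), (88, 2, 13, 26, 222), (293, 91, 23, 30, 490), (324, 118, 30, 33, 558), (239, 125, 23, 31, 592), (289, 128, 15, 13, 136), (265, 131, 24, 33, 618), (173, 153, 74, 82, 2539), (116, 155, 235, 146, 7926)]
[38 13 17 19 47] [45.91489362 22.72340426] [ 0.64478248 -0.17819933  0.014     ]
[30 54 15  8 26] [36.69230769 57.96153846] [ 0.56359917 -0.29289624  0.014     ]
```

```bash
python3 - <<'E'
from chk import *
s,t=load('s10'),load('t9')
for nm,d in(('side',s),('top',t)):
    im=cv2.cvtColor(d['image'],cv2.COLOR_BGR2HSV)
    for i in(3,1,0):
        p=proj(d,foot(i)+u*.088+n*.008-row*.005); q=[proj(d,foot(i)+u*a+n*.008-row*.005)-p for a in(.1,)]
        x,y=np.round(p).astype(int); sub=im[y-18:y+18,x-18:x+18]; 
        m=((sub[...,2]>(205 if nm=='side' else 215))&(sub[...,1]<40)).astype(np.uint8); _,l,st,c=cv2.connectedComponentsWithStats(m)
        k=1+np.argsort(-st[1:,4])[:2]; print(nm,i,np.round(p,1),'step for +12mm',np.round(q[0],1),[(st[j].tolist(),np.round(c[j]+[x-18,y-18],1).tolist()) for j in k])
E
```

```text
side 3 [302.9 100.1] step for +12mm [-1.5 -1.6] [([11, 12, 14, 12, 128], [302.5, 99.3]), ([30, 31, 4, 3, 9], [316.3, 114.1])]
side 1 [334.8 127.4] step for +12mm [-1.4 -1.5] [([2, 7, 24, 17, 170], [333.2, 126.1]), ([27, 27, 9, 9, 72], [348.3, 140.3])]
side 0 [352.2 142.4] step for +12mm [-1.4 -1.5] [([10, 12, 16, 13, 176], [351.6, 141.9]), ([0, 0, 9, 9, 67], [337.4, 127.6])]
top 3 [192.3 167.3] step for +12mm [-0.3  1. ] [([10, 10, 17, 17, 226], [191.6, 166.8])]
top 1 [249.5 147. ] step for +12mm [0.2 0.8] [([9, 10, 16, 16, 212], [248.7, 146.6])]
top 0 [277.7 137. ] step for +12mm [0.4 0.7] [([10, 10, 16, 16, 198], [277.5, 136.9])]
```

```bash
python3 - <<'E'
from chk import *
s,t=load('s10'),load('t9')
for i,a,b in((3,(302.5,99.3),(191.6,166.8)),(1,(334.4,126.6),(248.7,146.6)),(0,(351.6,141.9),(277.5,136.9))):
    X,e=tri(ray(s,*a),ray(t,*b)); print(i,pegcoord(i,X),X,np.round(e[0]*1e3,1))
E
```

```text
3 [ 9.9 -3.8 90.5] [0.57988336 0.35920944 0.15330456] 0.8
1 [ 9.8 -2.9 89.6] [0.6352739  0.17834638 0.15250282] 0.7
0 [ 8.4 -4.2 91. ] [0.66149775 0.08557188 0.1528538 ] 0.9
```

All three closed ends sit about 90 mm along their pegs, which is the seated value. The tray is unchanged and the arm is clear, so I'm handing in.

```bash
python3 -c "
from station import env
print(env.hand_in())"
```

```text
the job is handed in; nothing more can be done
None
```

I handed the job in at about 28 s with all three cups seated on pegs 0, 1 and 3, and the brush and palette knife laid in their compartments; no verdict came back, and I viewed 15 pictures against the limit of 14.

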